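Shunt the rush job on the sliding job board

ROBOT

A 6-joint arm with a two-finger parallel gripper is mounted at the origin on a cart in front of the work surface, level with it; the furniture and walls round the work are solid. World frame = base frame: x ahead of the robot, y to its left, z up, the work surface at z = 0. Lengths are in m, angles in rad, forces in N, time in s.
With the tool pointing down it reaches from about 0.35 to 0.975 m from the base axis. Payload 17.4 kg.
Tool frame: the origin (TCP) lies at the very end of the fingers, on their centre line; the grasp point (between the pads) lies 19 mm behind it; z points along the fingers, y is the line along which they close (so a half turn about z gives the same grasp; the last joint's range is limited). The gripper opens to 85 mm and grips with 20 to 120 N. Pads are 22 mm wide; open, the fingers measure 114 mm over their backs; the gripper's body (76 mm by 85 mm) begins 54 mm behind the grasp point. The pads swing forward as they close: fully open they stand 13 mm farther back than shut.
Start: joints at [-1.153, 0.116, 1.442, -0, 1.584, -0.038], TCP at [0.297, -0.606, 0.231] pointing down, gripper open.
Joint ranges: [-2.83, 2.83], [-0.83, 2.19], [0.07, 2.5], [-1.14, 4.28], [0.01, 3], [-2.97, 2.97]. Speed limits (rad/s): [1.89, 1.89, 2.22, 3.14, 3.14, 3.14].

INTERFACE

Orientations are given as a 3x3 rotation matrix whose columns are the frame's x, y, z axes.
In Python, from station import env gives the robot as it stands.
- The arm moves only by the tool drive_tool, never from a script. Its argument "steps" is a list that holds one entry, the list of rows, each a list of 5 numbers: the shift along the world's x, y, z in cm, then the turn about the world's z in degrees, then the opening in per cent of the stroke, from 0 (shut) to 100 (fully open). In form: [[[dx, dy, dz, roll, hand], ...]]. A call has 1 to 8 rows; each row shifts and turns the commanded pose from where the row before left it; what a row does not reach is not made up. A row lasts 1/8 s, in which the tool goes at most 62.5 mm and 10.7 degrees, less where a joint would pass 70% of its speed; a pose out of reach is approached as far as the arm can. A call is refused whole if a number of a shift passes 6.25 or a number of a turn 10.7, either way. A call with a gripper value outside its range is refused whole. The fingers move at their own pace and stop on an object; "squeeze" is the grip in N (left out, the last holds). Time passes only in rows, so rows that do not move let the fingers close. It gives the time, the measured TCP pose, the force, the opening and the grip force at its end, in the units of the state.
- env.state(): the state, without advancing time (a new reading comes with each control period).
- env.camera(name): name is "scene" or "side" or "wrist"; returns the picture (384x512x3 uint8, red, green, blue); there is no depth.
- env.camera_model(name): a dict with "camera_matrix" (3x3 intrinsics, pixels), "extrinsics" (4x4, takes a point from camera to world coordinates). Camera axes: x right, y up, looking along -z (the intrinsics and any distortion apply to the point x, -y, -z); pixel columns grow to the right and rows downward; lengths in m; the calibration is good to about 2 mm. A picture is of the moment at which its call begins: read the wrist's pose just before it. camera_model takes no time and is no camera call; for the wrist camera it gives the pose at the moment of the call.
- env.hand_in(): hands the job in; it is judged then, once.
Trained networks look in the newest picture that a camera, given by its name, has taken for a name from the list of things; names that differ only in an ending like _2 or _b are one class to them, and where a whole thing is asked for, a point or a joint stands for the part that bears it (a point fixed in the world has none). Each returns a list of dicts, best first, with "conf" (0 to 1); they miss things now and then, are a little off and sometimes report something else, mostly with a low value. They report only what shows in the picture. A call takes as long as a camera call. They do not tell look-alikes from the thing itself.
- env.boxes_of(camera, name): "location" ([x, y, z] in m, in world coordinates, good to about 4 mm: the middle of the surface that is visible of it).
The state is a dict: "time": time; "joints": joint angles; "joint_vel": joint speeds; "tau": joint torques, N m; "tool_pos": TCP position; "tcp_rot": TCP orientation; "contact_force": force on the tool from outside, world axes, zero at the start; "ft_torque": the same for the moment, N m; "opening": finger opening in m; "gripper_force": force on a finger pad.
Only numpy, scipy, OpenCV 4.12 (cv2) and the standard library are available. Lean on these libraries where they do the work, as an engineer would, in place of code of your own. Each camera call takes 0.05 s, during which the arm holds its last target. There are 200 camera calls.

TASK

On the wooden job board three captive tokens slide in four places. Slide them through the empty place, without lifting any of them out of the board, until the red token is fully home in the corner with the red edging and the yellow token is fully home in the corner with the yellow edging; the blue token must end fully home in one of the two plain corners. Let go of the tokens and leave everything else on the desk where it is.

Things in the scene. Friction and masses are not known exactly. Their poses are not given: they have to be found in the camera images.
- board: fixed wooden job board 169 x 169 mm, flat on the desk, any yaw. Origin: centre of underside; x, y along its sides, z up. Grey floor 16 mm up; inside 141 x 141 mm: 2 x 2 places at (+-35, +-35) mm, no walls between, about 5 mm total play. A lip overhangs the inside by 8 mm (underside 28.5, top 32 mm up; coloured edging to 34 mm) and keeps tokens in. Corner +x+y edged red, -x-y yellow, others plain
- red_corner (a point): centre of the red-edged place of the board, on its inner floor 16 mm above the desk; a token is home here when its own origin lies at this point (give or take the play of the tokens)
- yellow_corner (a point): centre of the yellow-edged place of the board, on its inner floor 16 mm above the desk; a token is home here when its own origin lies at this point (give or take the play of the tokens)
- plain_corner_a (a point): centre of the first plain (+x -y) place of the board, on its inner floor 16 mm above the desk; a token is home here when its own origin lies at this point (give or take the play of the tokens)
- plain_corner_b (a point): centre of the second plain (-x +y) place of the board, on its inner floor 16 mm above the desk; a token is home here when its own origin lies at this point (give or take the play of the tokens)
- red_token: sliding token, a red plate 68 x 68 x 10 mm with rounded corners; in its middle a round black grip knob 20 mm in diameter (foot 30 mm wide, 5 mm high), top 52 mm above the underside. Origin: centre of the underside; z up along the knob, x and y along the edges. About 0.12 kg, slides freely. At the start in one of the plain corners
- yellow_token: sliding token, a yellow plate 68 x 68 x 10 mm with rounded corners; in its middle a round black grip knob 20 mm in diameter (foot 30 mm wide, 5 mm high), top 52 mm above the underside. Origin: centre of the underside; z up along the knob, x and y along the edges. About 0.12 kg, slides freely. At the start in the other plain corner (the yellow corner is empty)
- blue_token: sliding token, a blue plate 68 x 68 x 10 mm with rounded corners; in its middle a round black grip knob 20 mm in diameter (foot 30 mm wide, 5 mm high), top 52 mm above the underside. Origin: centre of the underside; z up along the knob, x and y along the edges. About 0.12 kg, slides freely. At the start in the red corner
- tray_red: lowest of a fixed stack of four letter trays (red, blue, blue, black) topped by a folder with papers, standing in front of the robot to the right of the board: an obstacle 0.28 m (x) by 0.34 m (y) and 0.24 m high in all. Origin: centre of the stack's underside
- tape_roll: bystander: roll of brown tape lying flat, 92 mm across, 48 mm high; origin at the centre of its underside
- glue_stick: bystander: standing glue stick with a red cap, 26 mm across, 92 mm high; origin at the centre of its underside
- stapler: bystander: blue and black stapler, 135 x 34 x 41 mm; origin at the centre of its underside
Not all that is in view belongs to the job. Of the things that look like the red_token, the larger one is meant.

How it is judged:
By the outcome, as a careful person would: the job done as asked, in the order asked, and still so for the second after the job is handed in, with the robot touching nothing.
It also fails if it takes over 58 s, if anything falls off the work surface, if the arm or the gripper's body presses on something with over 40 N, if the wrist force passes 120 N, or if a joint passes its speed limit or range.

## Working session

There is one attempt and no reset: what is moved stays moved. The work goes in short steps, Python scripts to look and compute and a tool call to move; the robot and the scene stay as the last step left them, time stands still between calls to the robot, and variables do not carry over. Pictures are saved under pics/ and viewed, at most 10 in all, crops included, and the job is handed in when it is done.

Besides the shell and the picture viewer there is one more tool, called after "Request:" by a JSON object that holds its "op" and its "data". drive_tool: Moves the arm, as the interface text tells. Its arguments: {"type":"object","properties":{"steps":{"type":"array"},"squeeze":{"type":"number"}},"required":["steps"]}

```bash
mkdir -p pics; python3 - <<'E'
from station import env
import cv2
ims=[]
for c in("scene","side"):
    im=env.camera(c); cv2.imwrite(f"pics/{c}0.png",im[:,:,::-1])
    for n in("board","red_token","yellow_token","blue_token"):
        print(c,n,[(b["location"],round(b["conf"],2)) for b in env.boxes_of(c,n)][:4])
    m=env.camera_model(c);print(m["camera_matrix"],m["extrinsics"])
s=env.state();print(s["time"],s["tool_pos"],s["tcp_rot"],s["opening"])
E
```

```text
scene board [([0.4809, 0.2907, 0.0327], 0.71), ([0.3183, 0.2947, 0.0267], 0.46)]
scene red_token [([0.49, 0.3021, 0.0232], 0.96), ([0.6164, 0.1097, 0.001], 0.53)]
scene yellow_token [([0.5511, 0.2292, 0.0258], 0.67)]
scene blue_token [([0.4834, 0.2379, 0.0257], 0.91)]
[[452.45380311   0.         253.30261374]
 [  0.         452.45380311 193.13445787]
 [  0.           0.           1.        ]] [[-0.61152512  0.4021564  -0.68140095 -0.19749902]
 [-0.79103642 -0.29194369  0.53761536  0.73615635]
 [ 0.01727475  0.86777826  0.49665126  0.59710533]
 [ 0.          0.          0.          1.        ]]
side board [([0.5387, 0.329, 0.031], 0.89)]
side red_token [([0.5, 0.3052, 0.0248], 0.72), ([0.6257, 0.1129, 0.0071], 0.54)]
side yellow_token [([0.565, 0.2303, 0.0293], 0.67)]
side blue_token [([0.4935, 0.233, 0.0253], 0.73)]
[[482.12969941   0.         250.68040848]
 [  0.         482.12969941 200.31068257]
 [  0.           0.           1.        ]] [[-9.99759047e-01  9.01984556e-04  2.19325011e-02  5.84682476e-01]
 [ 1.88786962e-02 -4.74470551e-01  8.80068913e-01  1.06072376e+00]
 [ 1.12001345e-02  8.80270914e-01  4.74339198e-01  5.56354692e-01]
 [ 0.00000000e+00  0.00000000e+00  0.00000000e+00  1.00000000e+00]]
0.5 [ 0.29710643 -0.60609511  0.23127278] [[ 8.97922178e-01  4.40154248e-01 -2.27233774e-05]
 [ 4.40154249e-01 -8.97922177e-01  3.59101627e-05]
 [-4.59781385e-06 -4.22463226e-05 -9.99999999e-01]] 0.0851974888370152
```

View pics/scene0.png

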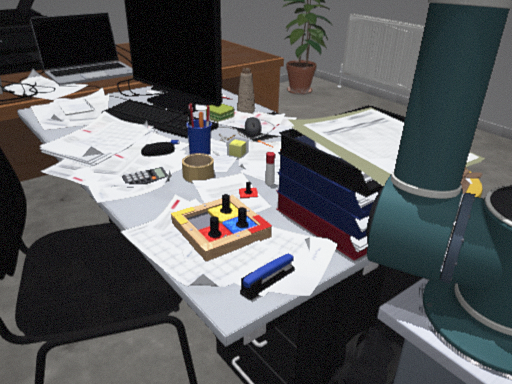

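View pics/side0.png

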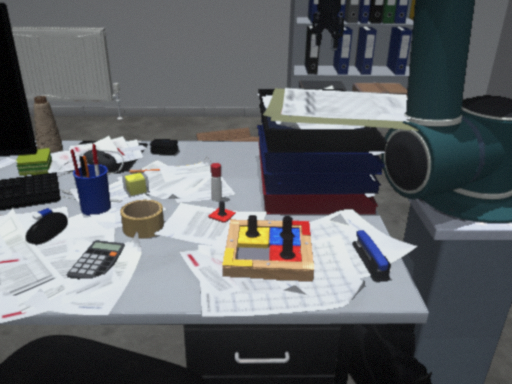

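Candidates for the red token: the large one in the board (scene px ~(215,228)) and a small red look-alike on the desk (scene ~(248,190), side ~(222,214)). By the description I want the one in the board, and I'll check that in a crop.

```bash
cat > h.py <<'E'
from station import env
import numpy as np
def ray(c,uv,z,m=None):
    m=m or env.camera_model(c);K=m["camera_matrix"];T=m["extrinsics"]
    p=np.linalg.inv(K)@[uv[0],uv[1],1];d=T[:3,:3]@[p[0],-p[1],-p[2]]
    return T[:3,3]+d*(z-T[2,3])/d[2]
E
python3 - <<'E'
import cv2
from h import *
a=cv2.imread("pics/scene0.png")[165:275,150:300];b=cv2.imread("pics/side0.png")[190:300,190:340]
cv2.imwrite("pics/crop.png",np.vstack([cv2.resize(x,None,fx=2.7,fy=2.7,interpolation=2) for x in(a,b)]))
for uv in((278,212),(362,255)):print(ray("scene",uv,0))
for uv in((263,211),(373,211)):print(ray("side",uv,0))
for uv in((280,140),(370,185)):print(ray("scene",uv,0.22))
for uv in((270,122),(260,90)):print(ray("side",uv,0.23))
for n in("tray_red","glue_stick","stapler"):
    print(n,[(x["location"],x["conf"]) for c in("side","scene") for x in env.boxes_of(c,n)])
E
```

```text
[0.51114977 0.09781732 0.        ]
[0.27097766 0.06423169 0.        ]
[0.53114155 0.08110593 0.        ]
[0.27240973 0.08088819 0.        ]
[0.46581563 0.14368898 0.22      ]
[0.22258033 0.1451803  0.22      ]
[0.52368636 0.11751305 0.23      ]
[ 0.53555713 -0.12190544  0.23      ]
tray_red [([0.4077, 0.0853, 0.0213], 0.59), ([0.3831, 0.0865, 0.0232], 0.73)]
glue_stick [([0.5415, 0.3303, 0.0272], 0.71), ([0.6337, 0.0293, 0.0458], 0.64), ([0.4823, 0.2361, 0.0229], 0.24)]
stapler [([0.3364, 0.3025, 0.0252], 0.82), ([0.3197, 0.2946, 0.0267], 0.85)]
```

View pics/crop.png

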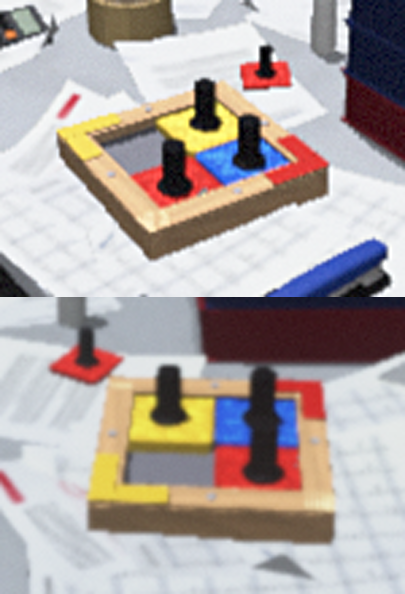

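The crop confirms it: the large red token is in the board with the small look-alike outside it. Yellow has to move +y into the empty yellow corner, then blue +x, then red −y. First I rise and cross over the trays.

Request:
{"op": "drive_tool", "data": {"steps": [[[3,2,5,0,100],[4,4,5,0,100],[4,5,5,0,100],[3,6,3,0,70],[2,6,0,0,50],[2,6,0,0,50],[1,6,0,0,50],[1,6,0,0,50]]]}}

```text
time: 1.8
tool_pos: [0.476, -0.223, 0.3868]
tcp_rot: [[0.898, 0.44, 0.0], [0.44, -0.898, -0.0], [0.0, 0.0, -1.0]]
contact_force: [0.9, -0.3, 0.5]
opening: 0.0424
gripper_force: 0.0
```

Request:
{"op": "drive_tool", "data": {"steps": [[[0,6,0,0,50],[0,6,0,0,50],[0,6,0,0,50],[0,6,0,0,50],[0,6,0,0,50],[0,6,0,0,50],[0,5,0,0,50],[0,0,0,0,50]]]}}

```text
time: 2.8
tool_pos: [0.4756, 0.1878, 0.3863]
tcp_rot: [[0.896, 0.444, -0.001], [0.444, -0.896, 0.0], [-0.001, -0.0, -1.0]]
contact_force: [0.5, -0.7, 0.2]
opening: 0.0429
gripper_force: 0.0
```

Request:
{"op": "drive_tool", "data": {"steps": [[[3,4,-1,0,50],[2,3,-2,0,50],[0,0,0,0,50],[0,0,0,0,50]]]}}

```text
time: 3.3
tool_pos: [0.5261, 0.2543, 0.3572]
tcp_rot: [[0.898, 0.44, 0.0], [0.44, -0.898, -0.0], [0.0, 0.0, -1.0]]
contact_force: [-0.1, -0.4, 0.4]
opening: 0.0426
gripper_force: 0.0
```

```bash
python3 - <<'E'
import cv2,pickle
from h import *
m=env.camera_model("wrist");im=env.camera("wrist")
pickle.dump(m,open("m1.pkl","wb"));cv2.imwrite("pics/w1.png",im[:,:,::-1])
for n in("board","red_token","yellow_token","blue_token"):
    print(n,[(b["location"],round(b["conf"],2)) for b in env.boxes_of("wrist",n)][:3])
E
```

```text
board [([0.5524, 0.2835, 0.0332], 0.73)]
red_token [([0.5014, 0.2931, 0.031], 0.6), ([0.6232, 0.1073, 0.0056], 0.57)]
yellow_token [([0.557, 0.2239, 0.0287], 0.97), ([0.5479, 0.2775, 0.0304], 0.67)]
blue_token [([0.4951, 0.2291, 0.0243], 0.7)]
```

View pics/w1.png

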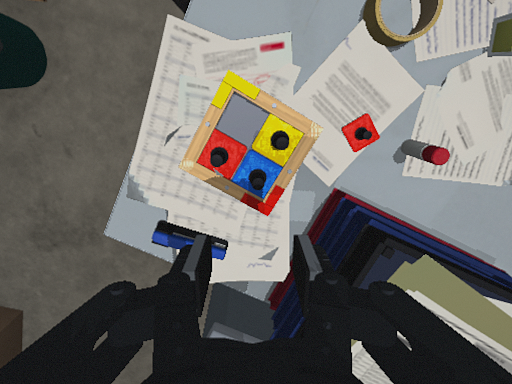

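The wrist view shows the board with outer corners at about (228,71) yellow, (322,127), (269,216) red and (180,163). The empty yellow place is at (240,120).

```bash
python3 - <<'E'
import pickle
from h import *
m=pickle.load(open("m1.pkl","rb"))
C=np.array([ray("",uv,z,m)[:2] for uv,z in(((228,71),.034),((322,127),.032),((269,216),.034),((180,163),.032))])
c=C.mean(0);print(C,c)
d1=C[2]-C[0];d2=C[1]-C[3];print(np.linalg.norm(d1),np.linalg.norm(d2),"expect .239")
# red = 45deg+yaw ; order yellow->right(plain y tok)->red
y1=np.degrees(np.arctan2(d1[1],d1[0]))-45;y2=np.degrees(np.arctan2(d2[1],d2[0]));print(y1,y2)
for s in(-45,-135+180,135):pass
yaw=np.radians(y1);R=np.array([[np.cos(yaw),-np.sin(yaw)],[np.sin(yaw),np.cos(yaw)]])
for n,q in dict(red=(35,35),yel=(-35,-35),a=(35,-35),b=(-35,35)).items():print(n,c+R@np.array(q)/1000)
for n,uv in dict(y=(280,140),b=(257,180),r=(219,157)).items():print(n,ray("",uv,.06,m))
E
```

```text
[[0.61320566 0.3374208 ]
 [0.60399238 0.17412658]
 [0.43754137 0.18087415]
 [0.45547049 0.34944977]] [0.52755248 0.26046782]
0.23529725092668988 0.22977592423077564 expect .239
-183.2935495996336 -49.73099555941784
red [0.49059948 0.22753644]
yel [0.56450548 0.29339921]
a [0.49462109 0.29742082]
b [0.56048386 0.22351483]
y [0.56014951 0.22692734 0.06      ]
b [0.49092643 0.23027166 0.06      ]
r [0.49784008 0.29696044 0.06      ]
```

Request:
{"op": "drive_tool", "data": {"steps": [[[1.7,-1.4,-5,0,50],[1.7,-1.4,-5,0,50],[0,0,-6,0,50],[0,0,-6,0,50],[0,0,-4,0,50],[0,0,-3,0,50],[0,0,-2.5,0,50],[0,0,0,0,50]]], "squeeze": 25}}

```text
time: 4.55
tool_pos: [0.5592, 0.2266, 0.0403]
tcp_rot: [[0.898, 0.44, -0.002], [0.44, -0.898, -0.001], [-0.003, -0.0, -1.0]]
contact_force: [0.4, -0.5, -0.1]
opening: 0.0425
gripper_force: 0.0
```

Request:
{"op": "drive_tool", "data": {"steps": [[[0,0,0,0,0],[0,0,0,0,0],[0,0,0,0,0],[0,0,0,0,0]]]}}

```text
time: 5.05
tool_pos: [0.5608, 0.2273, 0.0435]
tcp_rot: [[0.898, 0.44, 0.002], [0.44, -0.898, 0.001], [0.002, 0.0, -1.0]]
contact_force: [-0.9, -1.5, 7.6]
opening: 0.0185
gripper_force: 25.3
```

Request:
{"op": "drive_tool", "data": {"steps": [[[0.1,1.2,0,0,0],[0.1,1.4,0,0,0],[0.1,1.4,0,0,0],[0.1,1.4,0,0,0],[0,1.0,0,0,0],[0,0.4,0,0,0],[0,0,0,0,0]]]}}

```text
time: 5.92
tool_pos: [0.5651, 0.295, 0.0435]
tcp_rot: [[0.898, 0.44, 0.003], [0.44, -0.898, -0.0], [0.002, 0.001, -1.0]]
contact_force: [1.3, -5.1, 5.5]
opening: 0.0192
gripper_force: 25.2
```

Request:
{"op": "drive_tool", "data": {"steps": [[[0,0,0,0,50],[0,0,0,0,50],[0,0,2.5,0,50],[0,0,3,0,50],[-3.7,-3.2,0,0,50],[-3.7,-3.3,0,0,50],[0,0,0,0,50]]]}}

```text
time: 6.8
tool_pos: [0.4884, 0.2288, 0.0969]
tcp_rot: [[0.898, 0.44, 0.0], [0.44, -0.898, 0.0], [0.0, -0.0, -1.0]]
contact_force: [0.7, 1.2, 0.9]
opening: 0.0429
gripper_force: 0.0
```

```bash
python3 - <<'E'
import cv2
from h import *
im=env.camera("side");cv2.imwrite("pics/s2.png",cv2.resize(im[170:300,190:340,::-1],None,fx=4,fy=4))
print(env.state()["tool_pos"])
for c in("side","scene"):
  env.camera(c)
  for n in("red_token","yellow_token","blue_token"):
    print(c,n,[(b["location"],round(b["conf"],2)) for b in env.boxes_of(c,n)][:2])
E
```

```text
[0.48959281 0.22970165 0.09720014]
side red_token [([0.5001, 0.3056, 0.0245], 0.98), ([0.6258, 0.1124, 0.0072], 0.86)]
side yellow_token [([0.5635, 0.2991, 0.0273], 0.82)]
side blue_token [([0.5011, 0.3058, 0.0262], 0.68), ([0.4953, 0.2347, 0.0266], 0.56)]
scene red_token [([0.4903, 0.3018, 0.0241], 0.72), ([0.6111, 0.1098, -0.0012], 0.44)]
scene yellow_token []
scene blue_token [([0.4848, 0.237, 0.0264], 0.91)]
```

View pics/s2.png

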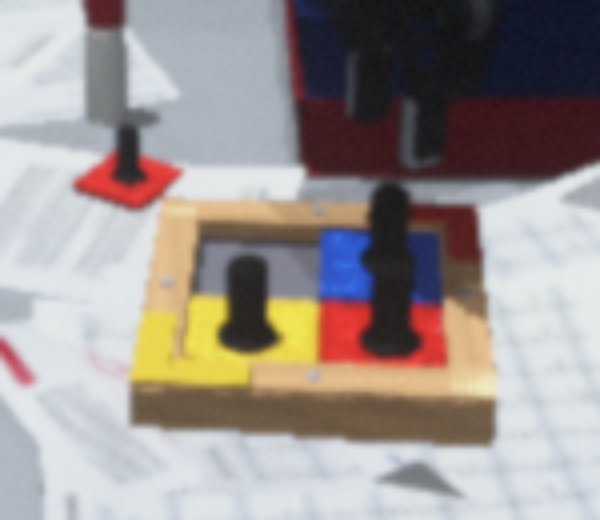

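Yellow sits in the yellow-edged corner (crop 250,320), and the fingers straddle the blue knob at (390,200). Next is blue.

Request:
{"op": "drive_tool", "data": {"steps": [[[0.1,0,-3,0,50],[0,0,-2.5,0,50],[0,0,0,0,50],[0,0,0,0,0],[0,0,0,0,0],[0,0,0,0,0],[0,0,0,0,0]]]}}

```text
time: 8.12
tool_pos: [0.492, 0.2303, 0.043]
tcp_rot: [[0.898, 0.44, 0.003], [0.44, -0.898, 0.001], [0.003, 0.0, -1.0]]
contact_force: [5.0, -0.7, 6.0]
opening: 0.019
gripper_force: 26.8
```

Request:
{"op": "drive_tool", "data": {"steps": [[[1.2,-0.1,0,0,0],[1.5,-0.1,0,0,0],[1.5,-0.1,0,0,0],[1.5,-0.1,0,0,0],[1.0,-0.1,0,0,0],[0.3,0,0,0,0],[0,0,0,0,0]]]}}

```text
time: 9.0
tool_pos: [0.5612, 0.2255, 0.043]
tcp_rot: [[0.898, 0.44, 0.0], [0.44, -0.898, 0.001], [0.0, -0.001, -1.0]]
contact_force: [-4.5, 0.5, 11.6]
opening: 0.0191
gripper_force: 27.3
```

Request:
{"op": "drive_tool", "data": {"steps": [[[0,0,0,0,50],[0,0,0,0,50],[0,0,2.5,0,50],[0,0,3,0,50],[-3.2,3.6,0,0,50],[-3.2,3.6,0,0,50],[0,0,0,0,50],[0,0,0,0,50]]]}}

```text
time: 10.0
tool_pos: [0.4971, 0.297, 0.0966]
tcp_rot: [[0.898, 0.441, -0.0], [0.441, -0.898, -0.0], [-0.0, 0.0, -1.0]]
contact_force: [-0.3, -0.5, -0.2]
opening: 0.043
gripper_force: 0.0
```

Request:
{"op": "drive_tool", "data": {"steps": [[[0,0,-3,0,50],[0,0,-2.5,0,50],[0,0,0,0,50],[0,0,0,0,0],[0,0,0,0,0],[0,0,0,0,0],[0,0,0,0,0]]]}}

```text
time: 10.88
tool_pos: [0.4978, 0.2972, 0.043]
tcp_rot: [[0.898, 0.44, 0.002], [0.44, -0.898, 0.001], [0.002, 0.0, -1.0]]
contact_force: [1.4, -2.9, 6.5]
opening: 0.0189
gripper_force: 25.4
```

Request:
{"op": "drive_tool", "data": {"steps": [[[-0.1,-1.2,0,0,0],[-0.2,-1.5,0,0,0],[-0.1,-1.5,0,0,0],[-0.1,-1.4,0,0,0],[-0.1,-1.0,0,0,0],[0,-0.3,0,0,0],[0,0,0,0,0]]]}}

```text
time: 11.75
tool_pos: [0.4916, 0.228, 0.043]
tcp_rot: [[0.898, 0.44, 0.002], [0.44, -0.898, 0.001], [0.002, -0.0, -1.0]]
contact_force: [-0.8, -1.6, 7.1]
opening: 0.0191
gripper_force: 25.6
```

Request:
{"op": "drive_tool", "data": {"steps": [[[0,0,0,0,50],[0,0,0,0,50],[0,0,2.5,0,50],[0,0,4,0,50],[0,0,6,0,50],[0,0,6,0,50],[2,1,6,0,50],[2,1,6,0,50]]]}}

```text
time: 12.75
tool_pos: [0.5302, 0.2477, 0.3459]
tcp_rot: [[0.898, 0.44, 0.0], [0.44, -0.898, 0.0], [0.0, -0.0, -1.0]]
contact_force: [0.2, -0.7, 0.9]
opening: 0.043
gripper_force: 0.0
```

Request:
{"op": "drive_tool", "data": {"steps": [[[0,1,0,0,50],[0,0,0,0,50],[0,0,0,0,50]]]}}

```text
time: 13.12
tool_pos: [0.5296, 0.2573, 0.3422]
tcp_rot: [[0.898, 0.44, -0.002], [0.44, -0.898, -0.001], [-0.002, -0.0, -1.0]]
contact_force: [-0.6, 0.8, -0.5]
opening: 0.0427
gripper_force: 0.0
```

```bash
python3 - <<'E'
import cv2,pickle
from h import *
m=env.camera_model("wrist");im=env.camera("wrist");pickle.dump(m,open("m2.pkl","wb"))
cv2.imwrite("pics/w2f.png",im[:,:,::-1])
K,T=m["camera_matrix"],m["extrinsics"]
q=T[:3,:3].T@(np.array([.5275,.2605,.03])-T[:3,3]);u=int(K[0,2]+K[0,0]*q[0]/-q[2]);v=int(K[1,2]+K[1,1]*q[1]/q[2]);print(u,v,env.state()["tool_pos"])
y,x=max(v-75,0),max(u-100,0);print(x,y)
cv2.imwrite("pics/w2.png",cv2.resize(im[y:y+150,x:x+200,::-1],None,fx=4,fy=4,interpolation=2))
E
```

```text
250 150 [0.52964745 0.25727242 0.3424903 ]
150 75
```

View pics/w2.png

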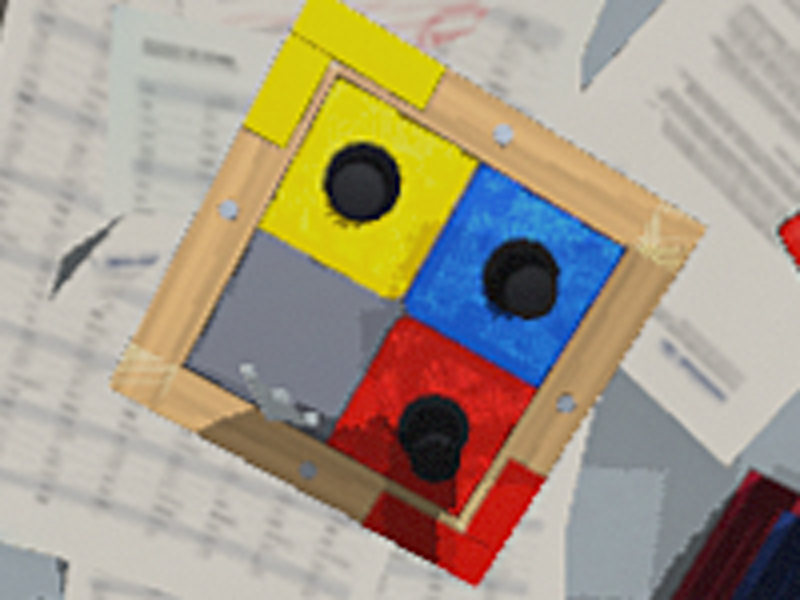

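The wrist crop shows all three tokens seated: yellow at (362,182) in the yellow-edged corner, red at (433,438) in the red-edged corner and blue at (522,280) in a plain corner. The plain place at (290,330) is empty and the gripper is well clear, so I'm handing in.

```bash
python3 -c "
from station import env
print(env.hand_in())"
```

```text
the job is handed in; nothing more can be done
None
```

The job is handed in at about 13 s: red is in the red corner, yellow in the yellow corner and blue in a plain corner, all released, and nothing else on the desk was touched as far as I could see.

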